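Roll a transport tube onto the barcode reader's line

ROBOT

A 7-joint arm with a two-finger parallel gripper is mounted at the origin on the work surface. World frame = base frame: x ahead of the robot, y to its left, z up, the work surface at z = 0. Lengths are in m, angles in rad, forces in N, time in s.
With the tool pointing down it reaches from about 0.375 to 0.925 m from the base axis. Payload 3.1 kg.
Tool frame: the origin (TCP) lies between the finger pads; the fingertips stand 19 mm ahead of it and the grasp point (between the pads) is the TCP; z points along the fingers, y is the direction in which the jaws open and shut (so a half turn about z gives the same grasp; the last joint's range is limited). The gripper opens to 85 mm and grips with 20 to 120 N. Pads are 22 mm wide; open, the fingers measure 114 mm over their backs; the gripper's body (76 mm by 85 mm) begins 54 mm behind the grasp point. The pads swing forward as they close: fully open they stand 13 mm farther back than shut.
Start: joints at [-1.222, 0.383, 0.044, 1.598, -0.018, 1.161, -0.05], TCP at [0.281, 0.586, 0.25] pointing down, gripper open.
Joint ranges: [-2.61, 2.61], [-0.41, 2.15], [-1.48, 1.57], [0, 2.5], [-1.57, 4.71], [0.05, 1.97], [-2.85, 2.85]. Speed limits (rad/s): [2.79, 2.79, 3.14, 3.14, 3.14, 3.14, 3.14].

INTERFACE

Orientations are given as a unit quaternion [x, y, z, w].
In Python, from bench import move_ptp, movel, move_j, move_gripper, pause, inverse_kinematics, read_camera, camera_params, MotionError, sign_off, look_for, tip_of, read_time_s, read_qpos, read_joint_vel, read_effort, read_eef_pos, read_tcp_rot, read_ft_force, read_ft_torque, read_finger_gap gives the robot as it stands. Calls block until the motion is done:
- move_ptp(position, orientation): joint-space move of the TCP to a pose.
- movel(position, orientation=None, speed=0.15): straight line of the TCP; orientation=None keeps the orientation; speed is the mean speed in m/s.
- move_j(angles): joint-space move.
- move_gripper(opening, effort=None): finger opening in m; effort is the grip in N (None keeps the last); returns when the fingers have stopped.
- pause(seconds).
- inverse_kinematics(position, orientation): joint angles nearest the present ones, or None.
- read_camera(name): name is "scene" or "top" or "wrist"; returns the picture (400x640x3 uint8, red, green, blue); there is no depth.
- camera_params(name): a dict with "K" (3x3 intrinsics, pixels), "camera_from_world" (4x4, takes a point from world to camera coordinates). Camera axes: x right, y down, z forward; pixel columns grow to the right and rows downward; lengths in m; the calibration is good to about 2 mm. A picture is of the moment at which its call begins: read the wrist's pose just before it. camera_params takes no time and is no camera call; for the wrist camera it gives the pose at the moment of the call.
A pose or a line that the arm cannot do raises MotionError and nothing moves.
- sign_off(): hands the job in, once; it reports no verdict.
Trained networks look in the newest picture that a camera, given by its name, has taken for a name from the list of things; names that differ only in an ending like _2 or _b are one class to them, and where a whole thing is asked for, a point or a joint stands for the part that bears it (a point fixed in the world has none). Each returns a list of dicts, best first, with "confidence" (0 to 1); they miss things now and then, are a little off and sometimes report something else, mostly with a low value. They report only what shows in the picture. A call takes as long as a camera call. They do not tell look-alikes from the thing itself.
- look_for(camera, name): "at" ([column, row] in pixels, amid what is visible of it).
- tip_of(camera, name): "at" ([column, row] in pixels: a listed point, or the origin of a listed thing).
Readings, each from a call of its own:
- read_time_s(): time.
- read_qpos(): joint angles.
- read_joint_vel(): joint speeds.
- read_effort(): joint torques, N m.
- read_eef_pos(): TCP position.
- read_tcp_rot(): TCP orientation.
- read_ft_force(): force on the tool from outside, world axes, zero at the start.
- read_ft_torque(): the same for the moment, N m.
- read_finger_gap(): finger opening in m.
Only numpy, scipy, OpenCV 4.12 (cv2) and the standard library are available. Lean on these libraries where they do the work, as an engineer would, in place of code of your own. Each camera call takes 0.05 s, during which the arm holds its last target.

TASK

A specimen transport tube is lying on the barcode reader's plate, to one side of the marked reading line. Roll it over with a fingertip, without picking it up, until it comes to rest lying along the line and centred over it; then press the reader's key all the way down and let it go. Leave the small vial that stands on the plate, the specimen cup and the bottle where they are.

Things in the scene. Friction and masses are not known exactly. Their poses are not given: they have to be found in the camera images.
- line (a point): Middle of the white reading line (150 mm long, 2.5 mm wide, a tick across each end) on the black rubber mat of the barcode reader's plate; on the mat's top face, 14 mm above the bench. Level and fixed. Axes: y along the line, towards the reader's pillar; x across it, the way the tube rolls; z up. Mat: x -98 to 98, y -94 to 138 mm.
- tube: Transport tube lying on the mat: straight rigid cylinder, diameter 30, length 120 mm, 30 to 65 g, white, grey flush screw cap, label with black rings. Starts near parallel to the line, 50 to 75 mm to either side. Origin on its axis at mid-length, 15 mm above the mat. y: along its axis; x, z turn as it rolls. Its centre moves half as far as a fingertip rolling it by its top; let go, it soon stops.
- tube_seam (a point): Point on the tube's surface half-way along its length; underneath, against the mat, at the start. It goes round as the tube rolls.
- key (a joint): The reader's push key: 0 when up, 0.006 (m) when fully down; springs back; about 1.5 N to start it moving, 5 N fully down.
- key_top (a point): Centre of the top face of the reader's push key: round, black, 24 mm in diameter, in a round grey housing (40 mm wide) on the grey strip at the plate's -y end. In the line's axes it is at x -30, y -132 mm; its top is 34 mm above the bench when up, 6 mm above the housing. Pressed straight down; the point sinks with it.
- vial: Small closed amber glass vial, 25 mm in diameter and 48 mm high, standing loose on the mat on the other side of the line from the tube, 50 to 75 mm from it. Leave it alone. Origin: centre of its underside; z up.
- cup: Specimen cup with a screw lid, 68 mm in diameter over the lid and 72 mm high, standing loose on the bench. Leave it alone. Origin: centre of its underside; z up.
- bottle: White plastic reagent bottle, 64 mm in diameter and 150 mm high, standing loose on the bench. Leave it alone. Origin: centre of its underside; z up.
- head (a point): Centre of the white reader head, fixed on a pillar beyond the line's +y end and tilted down at the line. In the line's axes head and pillar take up x -40 to 40, y 125 to 245 mm, up to 245 mm above the bench; the foot below (30 mm high) x -60 to 60, y 140 to 240 mm. Nothing hangs over the mat within 110 mm of the line's middle.
Things that resemble listed ones, but are neither listed nor needed, are in the scene too. Of the things that look like the tube, the smallest one is meant.

How it is judged:
On the way, in this order (a step that is already met when the one before it is completed fails the run):
1. the tube rolls: it has turned at least a quarter turn, lying on the mat (height (world z) of tube_seam above 0.029 m), for 0.1 s.
2. the tube lies still along the reading line (x of tube in the frame of line between -0.006 and 0.006 m and y of tube in the frame of line between -0.03 and 0.03 m and angle between the y axis of tube and the y axis of line, either way round below 0.15 rad and height (world z) of tube between 0.025 and 0.033 m and linear speed of tube below 0.01 m/s), for 0.3 s.
3. the key is pressed down, with the tube on the line (x of tube in the frame of line between -0.006 and 0.006 m and y of tube in the frame of line between -0.03 and 0.03 m and angle between the y axis of tube and the y axis of line, either way round below 0.15 rad and height (world z) of tube between 0.025 and 0.033 m and value of joint key above 0.0045 m), for 0.05 s.
At the end, for the whole second after the job is handed in: The tube rests on the mat, centre within 6 mm of the line across it and 30 mm of its middle along it, axis within 0.15 rad of it; the key was then pressed (4.5 of its 6 mm or more) and is up again; vial, cup and bottle stand upright within 10 mm of where they were (all of step 2 and value of joint key below 0.0015 m and distance of each of vial, cup, bottle from where it was at the start of the episode below 0.01 m and angle between each of vial, cup, bottle's own z axis and vertical below 0.2 rad); the robot touches nothing.
It fails at once if the tube is lifted off the mat (more than 7 mm) (height (world z) of tube above 0.036 m).
It fails at once if the vial, the cup or the bottle is moved by more than 10 mm or tipped (distance of any of vial, cup, bottle from where it was at the start of the episode above 0.01 m or angle between any of vial, cup, bottle's own z axis and vertical above 0.2 rad).
It also fails if it takes over 61 s, if anything falls off the work surface, if the arm or the gripper's body presses on something with over 40 N, if the wrist force passes 120 N, or if a joint passes its speed limit or range.

## Working session

There is one attempt and no reset: what is moved stays moved. The work goes in short steps, each a Python script; the robot and the scene stay as the last script left them, time stands still between calls to the robot, and variables do not carry over. Pictures are saved under pics/ and viewed, and the job is handed in when it is done.

```bash
ls; mkdir -p pics
python3 - <<'E'
from bench import *
import cv2
for c in ["scene","top","wrist"]:
    im=read_camera(c); cv2.imwrite(f"pics/{c}0.png",im[:,:,::-1])
    for n in ["tube","vial","key_top","line","cup","bottle","head"]:
        for f in (look_for,tip_of):
            try: print(c,n,f.__name__,[( [round(float(v)) for v in d["at"]],round(d["confidence"],2)) for d in f(c,n)])
            except Exception as e: print(c,n,e)
print(read_time_s(),read_eef_pos(),read_tcp_rot(),read_finger_gap())
E
```

```text
pics
scene tube call [([295, 167], 0.92), ([329, 354], 0.9), ([316, 246], 0.55)]
scene tube call [([296, 166], 0.96), ([315, 243], 0.75), ([329, 353], 0.73)]
scene vial call [([348, 226], 0.43)]
scene vial call [([346, 229], 0.7)]
scene key_top call []
scene key_top call [([312, 200], 0.61)]
scene line call [([350, 252], 0.83)]
scene line call [([329, 241], 0.87)]
scene cup call [([312, 248], 0.74)]
scene cup call [([284, 134], 0.57)]
scene bottle call [([444, 320], 0.68), ([348, 225], 0.48)]
scene bottle call [([439, 330], 0.67)]
scene head call [([349, 250], 0.66)]
scene head call [([387, 247], 0.69)]
top tube call [([406, 217], 0.86), ([306, 190], 0.62), ([220, 148], 0.59)]
top tube call [([218, 149], 0.96), ([405, 219], 0.92), ([308, 187], 0.66)]
top vial call []
top vial call [([311, 230], 0.61)]
top key_top call [([355, 204], 0.52)]
top key_top call [([353, 206], 0.59)]
top line call [([296, 211], 0.88)]
top line call [([308, 204], 0.71)]
top cup call [([469, 235], 0.9)]
top cup call [([465, 235], 0.63)]
top bottle call [([185, 230], 0.89)]
top bottle call [([191, 235], 0.74), ([309, 229], 0.37)]
top head call [([295, 209], 0.67)]
top head call [([237, 212], 0.59)]
wrist tube call []
wrist tube call []
wrist vial call []
wrist vial call []
wrist key_top call [([138, 398], 0.58)]
wrist key_top call []
wrist line call [([297, 353], 0.52)]
wrist line call []
wrist cup call [([140, 394], 0.64)]
wrist cup call []
wrist bottle call [([294, 354], 0.98)]
wrist bottle call [([296, 357], 0.89)]
wrist head call [([140, 398], 0.41)]
wrist head call []
2.25 [0.28082891 0.58620101 0.25024817] [ 2.21516280e-01  9.75156673e-01 -1.41363027e-05 -1.79044435e-05] 0.08532491775944694
```

View pics/top0.png

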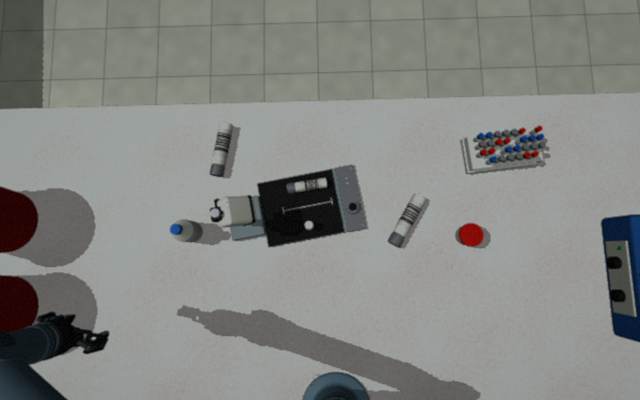

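View pics/scene0.png

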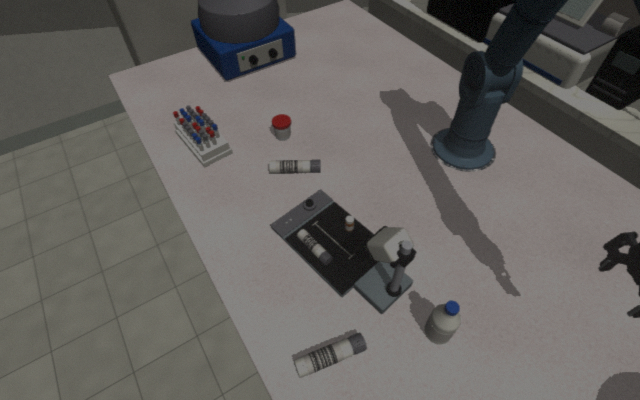

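The top picture shows the plate: tube at (307,186), line from about (283,210) to (332,202), vial at (309,226), key at (353,206). The larger look-alike tubes lie on the bench at (221,149) and (406,220). I'll measure these more finely.

```bash
cat > h.py <<'E'
import numpy as np, cv2
from bench import *
def ray(c,px,z,P=None):
    P=P or camera_params(c); K=P["K"];T=np.array(P["camera_from_world"]);R=T[:3,:3];t=T[:3,3]
    d=R.T@np.linalg.inv(K)@np.array([px[0],px[1],1.]);o=-R.T@t
    return o+d*(z-o[2])/d[2]
def proj(c,p,P=None):
    P=P or camera_params(c);T=np.array(P["camera_from_world"]);q=P["K"]@(T[:3,:3]@np.array(p)+T[:3,3]);return q[:2]/q[2]
E
python3 - <<'E'
from h import *
for c in("top","scene","wrist"):
    P=camera_params(c);T=np.array(P["camera_from_world"]);print(c,P["K"][0][0],-T[:3,:3].T@T[:3,3])
im=cv2.imread("pics/top0.png")
cv2.imwrite("pics/top0c.png",cv2.resize(im[150:260,240:380],None,fx=5.5,fy=5.5,interpolation=cv2.INTER_CUBIC))
for n,px,z in [("l+",(283,210),.014),("l-",(332,202.5),.014),("tube",(307,186),.029),("vial",(309,226),.06),("key",(353,206),.034),("cup",(470,235),.072),("bottle",(180,229),.15)]: print(n,ray("top",px,z).round(4))
E
```

```text
top 404.9824040019965 [0.44371611 0.01772949 1.23369622]
scene 384.58186828040806 [0.92091972 0.55802329 0.93359749]
wrist 321.5313052178923 [0.21045096 0.61926835 0.37344812]
l+ [0.5752 0.1448 0.014 ]
l- [ 0.5947 -0.0042  0.014 ]
tube [0.6447 0.0701 0.029 ]
vial [0.5219 0.065  0.06  ]
key [ 0.5802 -0.0661  0.034 ]
cup [ 0.4852 -0.3928  0.072 ]
bottle [0.5156 0.4085 0.15  ]
```

View pics/top0c.png

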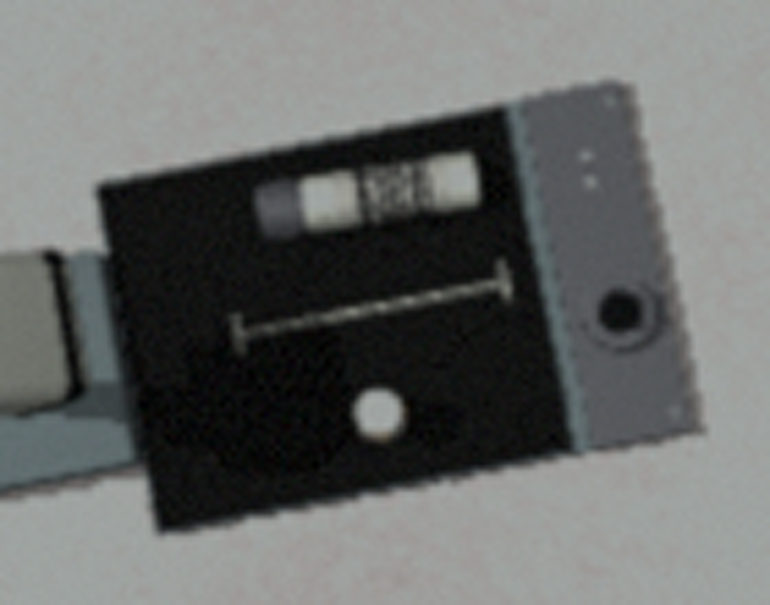

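```bash
cat >> h.py <<'E'
from scipy.spatial.transform import Rotation as Ro
def quat(yd):  # tool y along horizontal yd, z down
    y=np.array([yd[0],yd[1],0.]);y/=np.linalg.norm(y);z=np.array([0,0,-1.]);x=np.cross(y,z)
    return Ro.from_matrix(np.column_stack([x,y,z])).as_quat()
E
python3 - <<'E'
from h import *
lp=ray("top",(283.2,210.5),.014);lm=ray("top",(332,200.9),.014)
print(lp,lm,np.linalg.norm(lp-lm))
q=quat((lp-lm)[:2]);m=(lp+lm)/2;print(m)
p=read_eef_pos()
movel([p[0],p[1],.4],speed=.25)
move_ptp([m[0]+.07,m[1],.40],q)
movel([m[0]+.07,m[1],.22],q,speed=.2)
P=camera_params("wrist");im=read_camera("wrist");np.save("P1.npy",P,allow_pickle=True)
cv2.imwrite("pics/w1.png",im[:,:,::-1])
T=np.array(P["camera_from_world"]);print(-T[:3,:3].T@T[:3,3],T[2,:3],read_time_s(),read_ft_force())
for n in("tube","vial","key_top","line"): print(n,[(np.round(d["at"],1),round(d["confidence"],2)) for d in tip_of("wrist",n)])
E
```

```text
[0.5736844  0.14424972 0.014     ] [ 0.59954189 -0.00434811  0.014     ] 0.1508307794461713
[0.58661314 0.0699508  0.014     ]
[0.58053099 0.05623082 0.3445561 ] [ 0.29983731  0.0519493  -0.95257486] 6.375 [ 0.53830356  0.59394684 -0.10250303]
tube [(array([329.9, 170. ]), 0.88), (array([528. , 304.5]), 0.83)]
vial [(array([345.8,  37.9]), 0.55)]
key_top [(array([189.7,  73.5]), 0.75)]
line [(array([337.3, 105.9]), 0.75)]
```

View pics/w1.png

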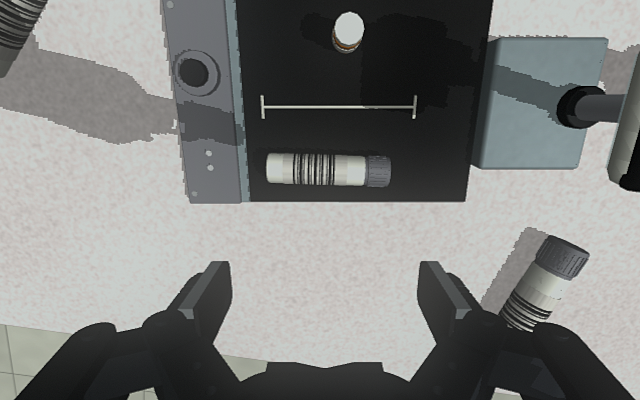

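The wrist view shows the line from (262,106) to (415,106), the tube (small one) from (267,168) to (391,171), the vial at (347,35) and the key at (194,72).

```bash
cat > est.py <<'E'
from h import *
def lineframe(P,a,b):
    A=ray("w",a,.014,P);B=ray("w",b,.014,P);y=(B-A)/np.linalg.norm(B-A);x=np.cross(y,[0,0,1.]);return (A+B)/2,x,y,np.linalg.norm(B-A)
def tubepose(P,corners):
    # fit x,y,yaw by matching silhouette: pixel edges rows of the body at two columns: corners=[(u,vtop),(u,vbot)] pairs
    out=[]
    for (u,vt),(u2,vb) in corners:
        # tangent planes: find axis point (x) so that both rays are at 15mm: bisect the ray directions
        R=np.array(P["camera_from_world"])[:3,:3];Ki=np.linalg.inv(P["K"])
        d=[Ki@np.array([u,vt,1]),Ki@np.array([u2,vb,1])];d=[v/np.linalg.norm(v) for v in d];w=d[0]+d[1]
        px=P["K"]@w;px=px[:2]/px[2];out.append(ray("w",px,.029,P))
    return out
E
python3 - <<'E'
from est import *
im=cv2.imread("pics/w1.png")
cv2.imwrite("pics/w1c.png",cv2.resize(im[85:215,235:435],None,fx=4,fy=4,interpolation=cv2.INTER_CUBIC))
P=np.load("P1.npy",allow_pickle=True).item()
o,x,y,L=lineframe(P,(262.5,106.3),(415,106.8));print(o,x,y,L)
t=tubepose(P,[((275,152),(275,185)),((385,155),(385,187))])
for p in t: print((p-o)@x,(p-o)@y)
for n,px,z in[("tubeL",(267,168),.029),("tubeR",(391,171),.029),("vialtop",(349,27),.062),("key",(193,72),.034)]:
    p=ray("w",px,z,P);print(n,p.round(4),(p-o)@x,(p-o)@y)
E
```

```text
[0.58448139 0.07142304 0.014     ] [ 0.98570678  0.16847002 -0.        ] [-0.16847002  0.98570678  0.        ] 0.1502866473588116
0.059183925297117954 -0.06320770350016235
0.0613583788379465 0.046596885938951796
tubeL [0.6542 0.0112 0.029 ] 0.058616337157265934 -0.07115293482524275
tubeR [0.636  0.1336 0.029 ] 0.061263881029461426 0.052586599024765035
vialtop [0.5236 0.066  0.062 ] -0.06086775910731337 0.004949731581356611
key [ 0.5775 -0.0639  0.034 ] -0.029711058004843256 -0.13223218239867948
```

View pics/w1c.png

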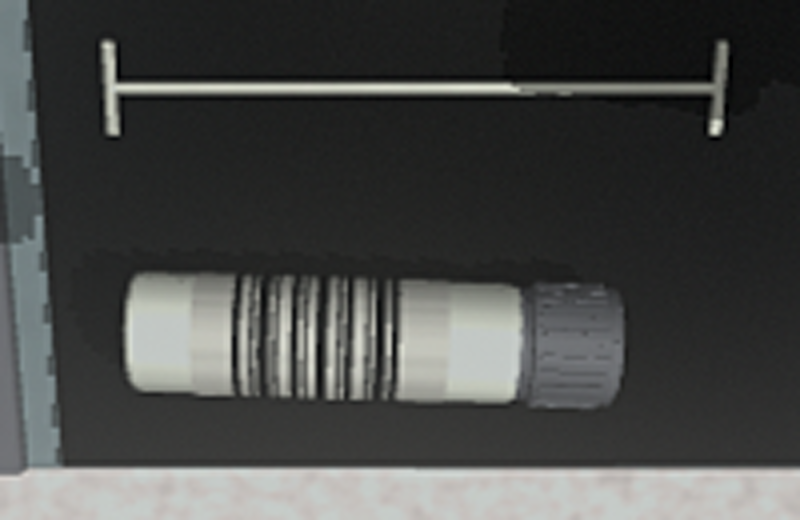

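```bash
cat >> h.py <<'E'
O=np.array([0.58448139,0.07142304]);X=np.array([0.98570678,0.16847002]);Y=np.array([-0.16847002,0.98570678]);Q=quat(Y)
def W(x,y,z): p=O+x*X+y*Y; return [p[0],p[1],z]
E
python3 - <<'E'
from h import *
move_gripper(.06)
movel(W(.068,-.009,.10),Q,speed=.2)
pause(.3)
f0=read_ft_force()[2];print(f0,read_time_s())
movel(W(.068,-.009,.072),Q,speed=.1)
z=.072
while z>.045:
    f=read_ft_force()[2]-f0
    if f>2: break
    z-=.001; movel(W(.068,-.009,z),Q,speed=.03)
print(z,f,read_eef_pos(),read_time_s())
P=camera_params("wrist");im=read_camera("wrist");cv2.imwrite("pics/w2.png",im[:,:,::-1])
E
```

```text
-0.10545720399863155 8.0
0.05699999999999998 4.160228346512847 [0.6540823  0.07413118 0.05799818] 12.1833
```

View pics/w2.png

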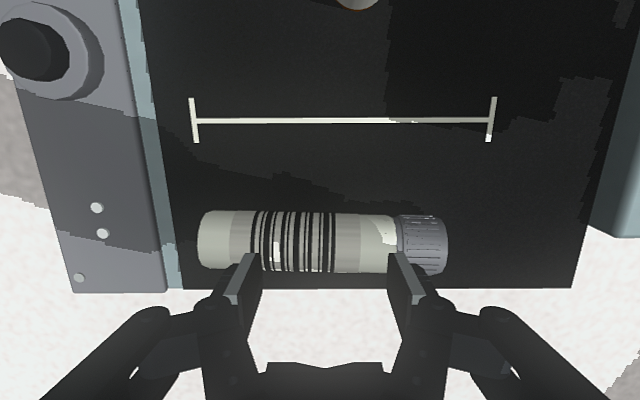

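Both fingertips rest on top of the tube, the left one around (245,262) and the right one around (400,262), with 4 N. Next is the first stroke.

Run:
```python
from h import *
movel(W(.036,-.009,.057),Q,speed=.05)
print(read_ft_force(),read_eef_pos(),read_time_s())
movel(W(.034,-.009,.075),Q,speed=.1)
pause(.3)
P=camera_params("wrist");im=read_camera("wrist");cv2.imwrite("pics/w3.png",im[:,:,::-1]);np.save("P3.npy",P,allow_pickle=True)
```

```text
[0.13390481 0.51676712 5.57033597] [0.62192117 0.0694863  0.05785827] 13.025
```

View pics/w3.png

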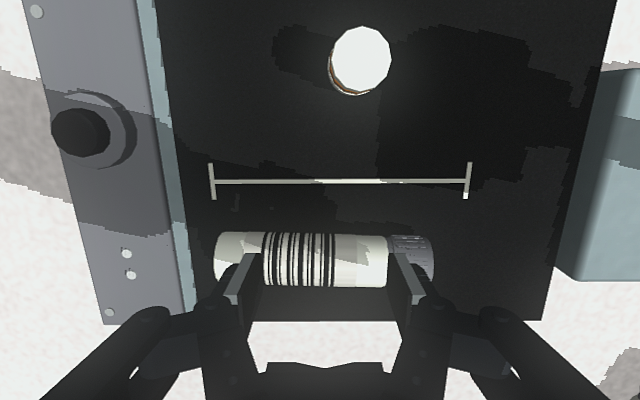

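Run:
```python
from est import *
P=np.load("P3.npy",allow_pickle=True).item()
o,x,y,L=lineframe(P,(212.5,181.5),(467.5,180.5));print(o,y,L)
for p in tubepose(P,[((240,233),(240,285)),((370,235),(370,288))]): print((p-o)@x,(p-o)@y)
```

```text
[0.58489008 0.07129604 0.014     ] [-0.17249885  0.98500972  0.        ] 0.14963091755519434
0.042562331666052305 -0.058435501216661495
0.044453013695928585 0.017332949763223075
```

The tube moved 16.5 mm, half of the 32 mm tip travel. I'll do two more strokes, then measure again.

```bash
cat >> h.py <<'E'
def stroke(c,d,y=-.009,speed=.05):
    h=d/2
    movel(W(c+h,y,.075),Q,speed=.15)
    movel(W(c+h,y,.061),Q,speed=.08); movel(W(c+h,y,.057),Q,speed=.03)
    f=read_ft_force()[2]
    movel(W(c-d-h,y,.057),Q,speed=speed); f2=read_ft_force()[2]
    pause(.2); movel(W(c-d-h,y,.075),Q,speed=.08); print("f",f,f2,read_time_s())
E
python3 - <<'E'
from h import *
stroke(.0435,.0145); stroke(.029,.0145)
pause(.3)
movel(W(.05,-.009,.12),Q,speed=.15)
P=camera_params("wrist");im=read_camera("wrist");cv2.imwrite("pics/w4.png",im[:,:,::-1]);np.save("P4.npy",P,allow_pickle=True)
E
```

```text
f 3.4235251291989597 7.017881917570594 15.8833
f 3.681035003305695 6.777742487319174 18.05
```

View pics/w4.png

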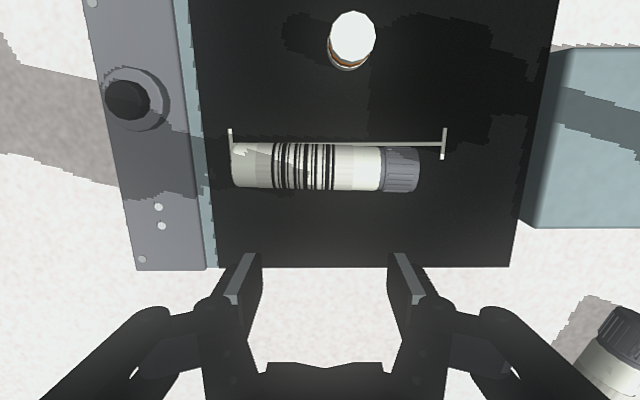

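Run:
```python
from est import *
P=np.load("P4.npy",allow_pickle=True).item()
o,x,y,L=lineframe(P,(230.3,143.5),(444.8,143.8));print(o,y,L)
im=cv2.imread("pics/w4.png");print(im[135:200,250].mean(1).astype(int));print(im[135:200,370].mean(1).astype(int))
for p in tubepose(P,[((250,144),(250,188)),((370,146.5),(370,191.5))]):
    print((p-o)@x,(p-o)@y); e=p[:2]-O; print(" fixed",e@X,e@Y)
```

```text
[0.58441331 0.07139898 0.014     ] [-0.16711367  0.98593764  0.        ] 0.15129481034269213
[ 36  37  38  37  38  37  34  59 129 139 158 172 184 188 154 152 158 161
 164 167 170 171 170 172 173 174 173 175 175 176 177 174 174 171 169 168
 166 165 164 162 160 158 154 150 146 143 140 136 133 125 118 108  44  36
  44  46  46  46  46  46  46  45  45  46  46]
[ 42  43  43  44  44  41  47 104 158 153 146  81 129 140 150 162 169 177
 185 192 201 208 214 221 223 226 229 231 233 233 233 233 233 234 233 234
 234 233 233 233 233 233 234 233 233 234 232 232 231 229 226 224 218 201
 186 135  39  52  55  54  53  54  53  53  54]
0.01322981535016508 -0.059349118234967954
 fixed 0.013076981220907818 -0.05937951364075411
0.015166113892842649 0.02151487558018967
 fixed 0.015124535453097415 0.02148173971436565
```

Run:
```python
from h import *
stroke(.014,.014)
pause(.3)
movel(W(.05,-.009,.12),Q,speed=.15)
P=camera_params("wrist");im=read_camera("wrist");cv2.imwrite("pics/w5.png",im[:,:,::-1]);np.save("P5.npy",P,allow_pickle=True)
im=read_camera("top");cv2.imwrite("pics/t5.png",cv2.resize(im[150:260,240:380,::-1],None,fx=5.5,fy=5.5))
```

```text
f 3.884584056614376 6.247343716192546 21.3667
```

View pics/w5.png

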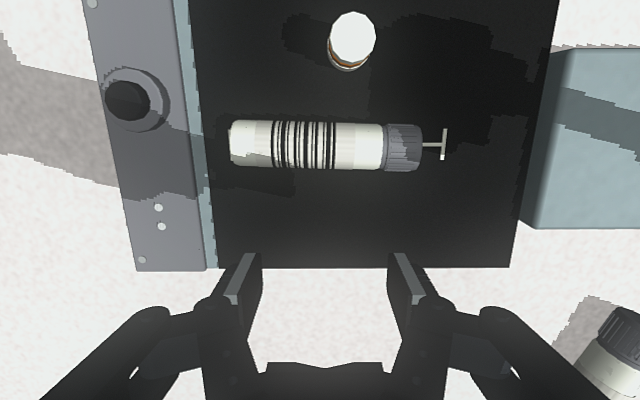

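View pics/t5.png

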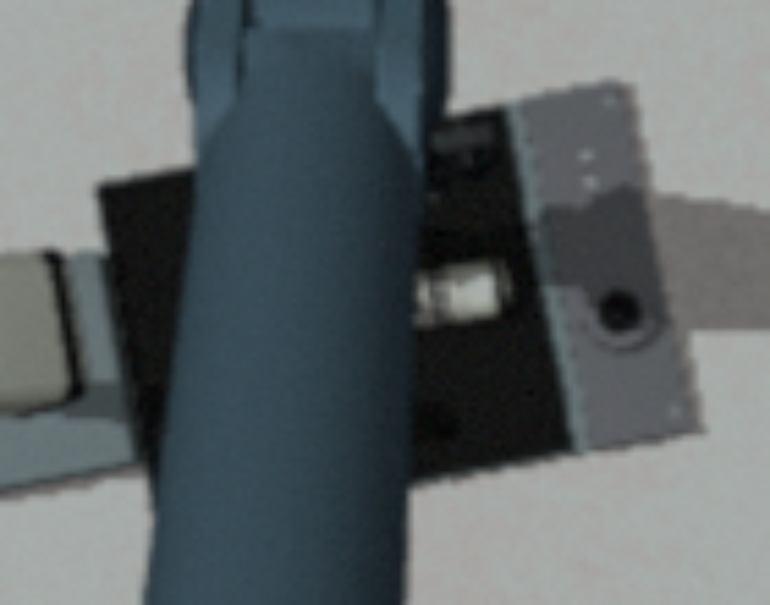

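Run:
```python
from est import *
P=np.load("P5.npy",allow_pickle=True).item()
im=cv2.imread("pics/w5.png");print(im[112:180,250].mean(1).astype(int));print(im[112:180,370].mean(1).astype(int))
print(ray("w",(444.3,143.8),.014,P)[:2]-O)
e=ray("w",(444.3,143.8),.014,P)[:2]-O;print("tick",e@X,e@Y)
for p in tubepose(P,[((250,120.5),(250,167)),((370,123.5),(370,170.5)),((229,143),(229,143)),((422,147.5),(422,147.5))]):
    e=p[:2]-O; print(" fixed",e@X,e@Y)
```

```text
[ 49  50  50  44  43  43  39  51 113 146 162 172 180 188 196 206 214 220
 224 227 229 231 232 232 233 233 233 233 233 232 233 233 232 233 233 233
 233 233 234 235 220 187 149 152 150 148 146 142 139 132 125 120 116 108
  48  43  44  45  44  45  44  44  43  44  44  43  42  43]
[ 42  43  43  42  44  43  43  44  44  43  41  60 124 138 152 159 168 178
 187 196 206 213 217 221 224 227 230 232 233 234 233 233 234 234 234 233
 234 234 234 234 234 234 233 233 234 233 233 233 233 232 230 228 222 214
 203 195 187 123  40  50  53  54  52  52  53  53  51  51]
[-0.01301668  0.0740417 ]
tick -0.00035682691857769554 0.07517632289560607
 fixed -0.0020864349801420707 -0.058348109022245215
 fixed 4.7999727281829865e-05 0.020791971176220777
 fixed -0.002760058445370417 -0.07212321694084543
 fixed 0.0001947593134294241 0.055159440584227795
```

The tube is within about 2 mm of the line, y is about -9 mm and yaw about 0.025 rad. Now for the key.

Run:
```python
from h import *
movel(W(-.03,-.132,.12),Q,speed=.2)
move_gripper(0.0)
pause(.2); f0=read_ft_force()[2]
movel(W(-.03,-.132,.058),Q,speed=.1)
z=.058;f=0
while z>.038:
    z-=.001; movel(W(-.03,-.132,z),Q,speed=.03)
    f=read_ft_force()[2]-f0; p=read_eef_pos(); print(round(z,3),round(f,2),round(p[2],4))
    if f>12: break
pause(.3); print(read_eef_pos(),read_ft_force()[2]-f0)
im=read_camera("wrist");cv2.imwrite("pics/w6.png",im[:,:,::-1]);print(read_time_s())
```

```text
0.057 -0.18 0.0576
0.056 1.64 0.0565
0.055 1.24 0.0553
0.054 2.26 0.0543
0.053 2.75 0.0532
0.052 3.43 0.0523
0.051 3.23 0.0512
0.05 9.56 0.0511
0.049 14.3 0.051
[ 0.57777864 -0.06380345  0.05097592] 14.073381324772956
27.45
```

View pics/w6.png

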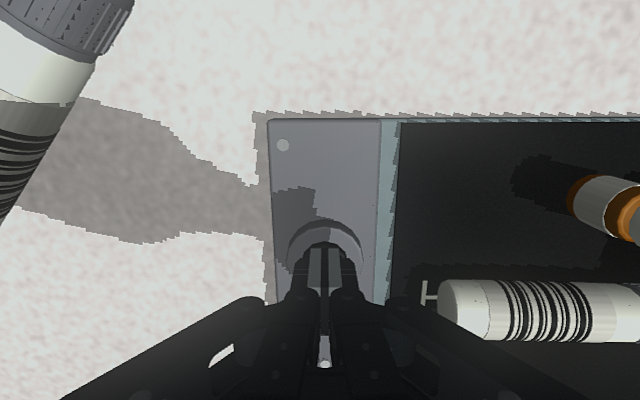

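The key went down about 6 mm and met a hard stop (14 N). I'll release it and check.

Run:
```python
from h import *
movel(W(-.03,-.132,.075),Q,speed=.08)
movel(W(-.0,-.10,.2),Q,speed=.2)
pause(.2)
P=camera_params("wrist");im=read_camera("wrist");cv2.imwrite("pics/w7.png",im[:,:,::-1]);np.save("P7.npy",P,allow_pickle=True)
print(read_time_s(),read_ft_force())
```

```text
28.9833 [-0.14899318  0.5545835  -0.54149506]
```

View pics/w7.png

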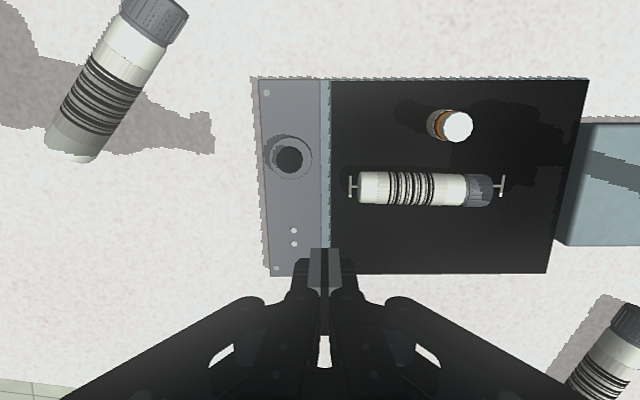

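Run:
```python
from est import *
P=np.load("P7.npy",allow_pickle=True).item()
o,x,y,L=lineframe(P,(353,185.5),(502.5,186));print(L)
for p in [ray("w",(359,188),.029,P),ray("w",(494,190.5),.029,P)]: print((p-o)@x,(p-o)@y)
for n,px,z in [("vial",(458,127),.062),("key",(290,159),.034)]:
    p=ray("w",px,z,P);print(n,(p-o)@x,(p-o)@y)
sign_off()
```

```text
0.1475065739093626
-0.001427639166252223 -0.06943513529241517
0.0005679509252547817 0.05789130200114118
vial -0.0600692177120516 0.0031047177758524768
key -0.0294761184906263 -0.13301275269277757
the job is handed in; nothing more can be done
```

I rolled the tube onto the reading line with four short fingertip strokes on its top, using both tips on the tube. I then pressed the key with the closed fingers, let it go, backed off and handed the job in at about 29 s of the 61 s allowed.

What the last checks showed:
- **Tube:** it lies about 0.5 mm off the line across it (an earlier picture gave about 1.5 mm) and about 6 to 9 mm from the middle along it. Its tilt to the line is about 0.02 rad. All three are within the limits.
- **Rolling:** I did not measure the seam. The tube moved half as far as the fingertips in the first stroke and landed where that predicted after the others, so it rolled rather than slid.
- **Key:** it went down about 6 mm to a hard stop, with 14 N on the wrist at the end. The last picture shows it up again.
- **Vial:** it is where it was, within about 2 mm, and upright.
- **Cup and bottle:** they were not looked at again after the start. The arm's path stayed away from the cup. It passed above the bottle and the reader head at a height of 0.4 m.

No check failed or disagreed beyond these measurement differences.

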